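# Seat a vial stopper with the guarded bench press

## Task

The freeze-dried vial on the press's loading slide still has its rubber stopper half raised. With the fingertips push the loading slide fully home so that the vial stands under the ram, and only then reach down through the window in the lever guard, without touching the guard, and press the lever all the way down; keep it down for a good second so that the stopper goes fully home, then let the lever come back up by itself. Do not lift or tip the vial: it stays upright in its nest with the slide home, and the bottles, timer and other vials round about stay where they are.

Things in the scene. Friction and masses are not known exactly. Their poses are not given: they have to be found in the camera images.
- press: White bench press, fixed. Origin on the worktop under the ram's axis; x = the way the loading slide goes home, y left, z up. Base x -95 to 100, y -151 to 45 mm, 12 mm high; 22 mm high guide strips at y +-28 from x -95 to 30. Head and column x -24 to 92, y -28 to 28, 147 mm high, head's underside at 101; the ram rod on top reaches 161 mm. Lever guard on its right (-y).
- loading_slide (a joint): Travel of the loading slide along the press's +x: 0 = drawn out to the loading position, 0.065 m = fully home against its stop with the vial under the ram. Moves with about 2 N of friction and stays where it is left.
- push_face (a point): Centre of the outer (-x) face of the slide's upright push plate: 44 mm wide (y), 8 mm thick, from 13 to 53 mm above the worktop; the point is 33 mm up. Axes as the press; pushed toward the press's +x. The vial's axis is 95 mm beyond this face. With the slide home the face is still 49 mm in front of the guard.
- vial_mid (a point): The vial to be closed: clear glass, 24 mm diameter, 45 mm high without stopper, standing in a 14 mm deep round nest in the loading slide; loose. The point is on its axis, 22.5 mm above its underside; z is the vial's axis.
- vial_stopper (a joint): How far the vial's black rubber stopper (19 mm flange) has been pushed down: 0 = half raised (7 mm gap over the glass rim, its top 74 mm above the worktop), 0.007 m = fully home. Takes about 5 N at the ram and stays where it is pushed.
- lever (a joint): Angle of the press lever: 0 = up (rest), 0.36 rad = all the way down on its stop. Pressing it drives the ram down 15.5 mm. A spring brings it back up by itself when released. At the pad it needs 2 to 3 N to start and about 10 N near the bottom.
- lever_pad (a point): Centre of the top of the lever's black finger pad, 32 mm (x) by 40 mm (y), under the guard's window: at rest 131 mm above the worktop, 19 mm below the guard's top. Hinged about a shaft 57 mm farther along the press's +x and 9 mm lower, parallel to the press's y; it goes down about 20 mm, tilting 0.36 rad.
- guard: The lever guard, not to be touched: a grey sheet hood on posts round the lever, a top plate 3 mm thick (top 150 mm above the worktop) with a window edged in black rubber, and skirts down to 88 mm. Origin and axes as the press; outline x -46 to 92, y -147 to -33 mm.
- window (a point): Centre of the window in the guard's top plate, level with its top (150 mm above the worktop). Axes as the press. Clear opening 78 mm (x) by 72 mm (y) inside the rubber edging.
- reagent_c: Bystander: amber reagent bottle with black cap, 44 mm diameter, 92 mm high, loose. Origin: centre of its underside.
- dropper_a: Bystander: white dropper bottle with blue cap, 27 mm diameter, 66 mm high, loose. Origin: centre of its underside.
- timer: Bystander: white bench timer lying on its back, 60 x 66 x 19 mm, loose. Origin: centre of its underside.
- vial_b: Bystander: another open vial (24 mm diameter, 56 mm high with raised stopper), loose in the white tray at the left. Origin: centre of its underside.
- vial_c: Bystander: another open vial, as vial_b, in the tray.
- vial_d: Bystander: a vial already closed (49 mm high with stopper), loose in the tray.

How it is judged:
By the outcome, as a careful person would: the job done as asked, in the order asked, and still so for the second after the job is handed in, with the robot touching nothing.
It also fails if it takes over 48 s, if anything falls off the work surface, if the arm or the gripper's body presses on something with over 40 N, if the wrist force passes 120 N, or if a joint passes its speed limit or range.

## Robot

A 7-joint arm with a two-finger parallel gripper is mounted at the origin on a cart in front of the work surface, level with it; the furniture and walls round the work are solid. World frame = base frame: x ahead of the robot, y to its left, z up, the work surface at z = 0. Lengths are in m, angles in degrees, forces in N, time in s.
With the tool pointing down it reaches from about 0.35 to 0.9 m from the base axis. Payload 19.9 kg.
Tool frame: the origin (TCP) lies midway between the tips of the shut fingers; the grasp point (between the pads) lies 19 mm behind it; z points along the fingers, y is the direction in which the jaws open and shut (so a half turn about z gives the same grasp; the last joint's range is limited). The gripper opens to 94 mm and grips with 3 to 60 N. Pads are 16 mm wide; open, the fingers measure 119 mm over their backs; the gripper's body (75 mm by 177 mm) begins 78 mm behind the grasp point.
Start: joints at [62.137, 23.915, -0.59, 92.452, 0.269, 63.638, -3.037], TCP at [0.269, -0.564, 0.205] pointing down, gripper open.
Joint ranges: [-161.28, 161.28], [-22.2, 115.67], [-73.04, 71.86], [3.21, 147.25], [-68.34, 248.33], [10.77, 114.83], [-161.83, 161.83]. Speed limits (degrees/s): [108.29, 108.29, 136.94, 136.94, 172.46, 172.46, 172.46].

## Interface

Orientations are given as a 3x3 rotation matrix whose columns are the frame's x, y, z axes.
In Python, from rig import read_state, read_camera, manip gives the robot as it stands. The module is installed in compiled form; this text tells all that it offers.
- The arm moves only by the shell command python3 -m crank 'ROWS' [OPENING] [FORCE]. ROWS is JSON, a list of rows, each a list of 4 numbers: the shift along the tool's x, y, z in mm, then the turn about the tool's z in degrees. A call has exactly 10 rows; each row is the pose to reach, as a shift and turn from the pose commanded when the call began, along the tool's axes at that moment; what a row does not reach only later rows make up. A row lasts 1/12 s, in which the tool goes at most 41.7 mm and 7.16 degrees, less where a joint would pass 70% of its speed; a pose out of reach is approached as far as the arm can. A call with a gripper value outside its range is refused whole. OPENING is the closure in counts, from 0 (fully open) to 255 (shut), set as the call begins (- or left out, the last holds). The fingers move at their own pace and stop on an object; FORCE is the grip in N (left out, the last holds). Time passes only in rows, so rows that repeat a pose let the fingers close, or fill a call up. It gives the time, the measured TCP pose, the force and the opening at its end, in the units of the state.
- read_state(): the state, without advancing time (a new reading comes with each control period).
- read_camera(name): name is "scene" or "top" or "wrist"; returns a dict with "img" (420x560x3 uint8, red, green, blue), "fovy" (degrees; the focal length in pixels is half the picture's height over the tangent of half this angle, whatever the lens; pixels are square), "cx", "cy" (the principal point, pixels), "xyz" and "attitude" of the camera in the world; the wrist camera has in their place "mount" (4x4, takes a point from camera to tool coordinates, whose origin is the TCP and whose axes are the flange's). Camera axes: x right, y up, looking along -z (the intrinsics and any distortion apply to the point x, -y, -z); pixel columns grow to the right and rows downward; lengths in m; the calibration is good to about 2 mm. A picture is of the moment at which its call begins: read the wrist's pose just before it. There is no depth.
- manip.finish_job(): hands the job in, once; it reports no verdict.
The state is a dict: "clock": time; "qpos": joint angles; "qvel": joint speeds; "joint_efforts": joint torques, N m; "position": TCP position; "eef_rot": TCP orientation; "wrist_force": force on the tool from outside, world axes, zero at the start; "ft_torque": the same for the moment, N m; "finger_gap": finger opening in m.
Only numpy, scipy, OpenCV 4.12 (cv2) and the standard library are available. Lean on these libraries where they do the work, as an engineer would, in place of code of your own. Each camera call takes 0.05 s, during which the arm holds its last target.

## Working session

There is one attempt and no reset: what is moved stays moved. The work goes in short steps, Python scripts to look and compute and a shell command to move; the robot and the scene stay as the last step left them, time stands still between calls to the robot, and variables do not carry over. Pictures are saved under pics/ and viewed, and the job is handed in when it is done.

```bash
mkdir -p pics; ls
python3 - <<'E'
from rig import read_state, read_camera
import cv2, json
s=read_state()
print({k:(v if not hasattr(v,'tolist') else v.tolist()) for k,v in s.items()})
for n in("scene","top","wrist"):
    c=read_camera(n); cv2.imwrite(f"pics/{n}0.png",c["img"][:,:,::-1])
    print(n,{k:v for k,v in c.items() if k!="img"})
E
```

```text
pics
{'clock': 0.0, 'qpos': [62.139180176863334, 23.949850427184654, -0.5893506969721306, 92.48512039190874, 0.2691388647166936, 63.63680180416114, -3.0381873723782507], 'qvel': [0.023758225783364253, 0.02001535362812994, -0.05577030095067647, 0.012281300517728314, -0.04540488329443567, -0.02653576064544426, 0.029265604809822914], 'joint_efforts': [0.00022605527647101553, -85.12575387954712, 0.6386357545852661, -42.59894013404846, -0.04883029614575207, 0.0186799478251487, 0.0001294232015425223], 'position': [0.2687229875792646, -0.5638700009313231, 0.20480859007502572], 'eef_rot': [[0.9027275672515441, 0.43021222980876817, -0.0006137157946157336], [0.43021265686961174, -0.9027269442316912, 0.0010649071804597575], [-9.588169125516866e-05, -0.001225349370929557, -0.9999992446625249]], 'wrist_force': [-0.7522239541867868, -0.8313759725993651, -0.5840764953821517], 'ft_torque': [-0.018527726345128868, 0.020138350767508834, -0.008453077889187028], 'finger_gap': 0.09437395094632267}
scene {'fovy': 45.403420544824094, 'cx': 276.49884658086177, 'cy': 206.65947329910486, 'xyz': array([-0.0729
[... 226 characters left out ...]
x': 277.55661142928057, 'cy': 212.71427096719427, 'xyz': array([ 0.39064793, -0.02285261,  1.22896101]), 'attitude': array([[-0.02490365,  0.98660133, -0.16123778],
       [-0.99968926, -0.02440168,  0.00509298],
       [ 0.00109027,  0.16131451,  0.98690245]])}
wrist {'fovy': 61.832471762324566, 'cx': 284.32211053533626, 'cy': 202.21260963910808, 'mount': array([[-7.18627265e-04,  9.73332689e-01,  2.29396950e-01,
         6.48979786e-02],
       [ 9.99999498e-01,  8.59537851e-04, -5.14345912e-04,
        -4.80863923e-04],
       [-6.97805051e-04,  2.29396465e-01, -9.73332818e-01,
        -1.78094048e-01],
       [ 0.00000000e+00,  0.00000000e+00,  0.00000000e+00,
         1.00000000e+00]])}
```

View pics/scene0.png

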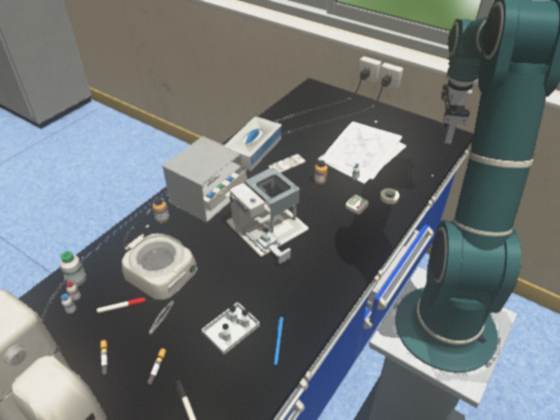

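View pics/top0.png

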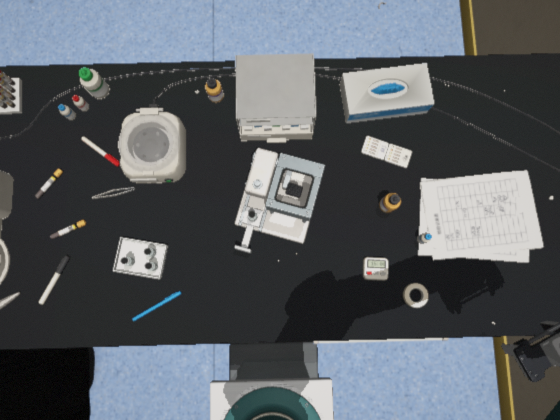

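View pics/wrist0.png

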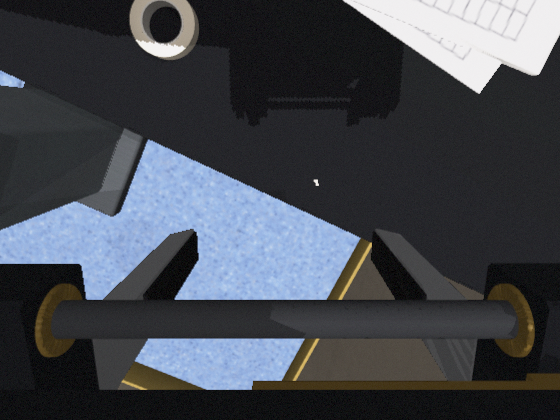

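```bash
cat > h.py <<'E'
import numpy as np
from rig import read_state, read_camera
def proj(c,P,s=None):
    P=np.atleast_2d(P)
    if "xyz" in c: R=np.array(c["attitude"]);t=np.array(c["xyz"])
    else:
        M=np.array(c["mount"]);Rt=np.array(s["eef_rot"]);R=Rt@M[:3,:3];t=np.array(s["position"])+Rt@M[:3,3]
    q=(P-t)@R; f=c["img"].shape[0]/2/np.tan(np.radians(c["fovy"]/2))
    return np.c_[c["cx"]+f*q[:,0]/-q[:,2],c["cy"]-f*q[:,1]/-q[:,2]]
def press2w(p,P):
    P=np.atleast_2d(P)/1000.; c,s=np.cos(p[2]),np.sin(p[2])
    return np.c_[p[0]+c*P[:,0]-s*P[:,1],p[1]+s*P[:,0]+c*P[:,1],P[:,2]]
def wpt(c,uv,z):
    R=np.array(c["attitude"]);t=np.array(c["xyz"]);f=210/np.tan(np.radians(c["fovy"]/2))
    d=R@np.array([(uv[0]-c["cx"])/f,-(uv[1]-c["cy"])/f,-1]); return t+d*(z-t[2])/d[2]
E
python3 - <<'E'
import cv2
a=cv2.imread("pics/top0.png")[140:265,220:345]; cv2.imwrite("pics/top0c.png",cv2.resize(a,None,fx=4.8,fy=4.8,interpolation=cv2.INTER_CUBIC))
a=cv2.imread("pics/scene0.png")[155:275,215:335]; cv2.imwrite("pics/scene0c.png",cv2.resize(a,None,fx=5,fy=5,interpolation=cv2.INTER_CUBIC))
E
```

```text
(no output)
```

View pics/top0c.png

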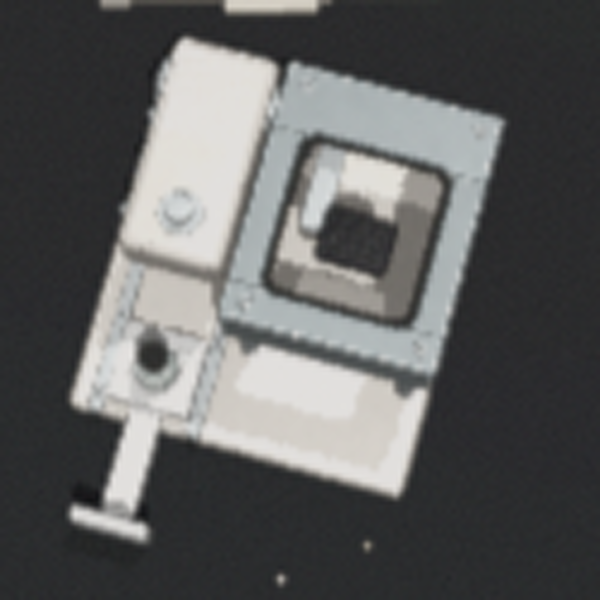

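View pics/scene0c.png

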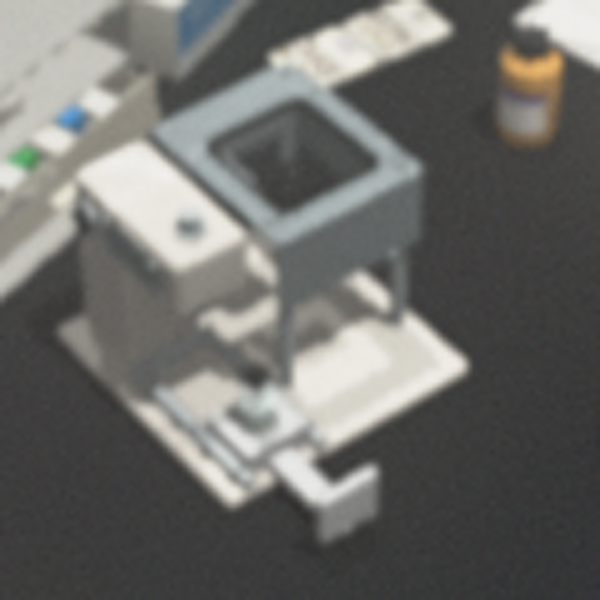

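Run:
```python
from h import *
from scipy.optimize import least_squares
ct,cs=read_camera("top"),read_camera("scene")
A=[((92,-33,150),(292,62)),((92,-147,150),(504,121)),((-46,-147,150),(436,371)),((-46,-33,150),(222,322)),((-95,45,12),(72,405)),((-95,-151,12),(402,496)),((-160,22,53),(70,513)),((-160,-22,53),(147,540)),((0,0,161),(181,208))]
B=[((-46,-147,150),(422,172)),((-46,-33,150),(281,247)),((92,-33,150),(153,130)),((92,-147,150),(283,68)),((-95,45,12),(233,502)),((-95,-151,12),(468,362)),((-160,-22,53),(379,466)),((-160,22,53),(320,512)),((0,0,161),(189,220))]
PA=np.array([a for a,_ in A],float);UA=(np.array([b for _,b in A])+.5)/4.8-.5+[220,140]
PB=np.array([a for a,_ in B],float);UB=(np.array([b for _,b in B])+.5)/5-.5+[215,155]
ra=lambda p:(proj(ct,press2w(p,PA))-UA); rb=lambda p:(proj(cs,press2w(p,PB))-UB)
for n,f in(("top",lambda p:ra(p).ravel()),("scene",lambda p:rb(p).ravel()),("both",lambda p:np.r_[ra(p).ravel(),rb(p).ravel()])):
    r=least_squares(f,[.45,-.05,1.3],loss="soft_l1"); p=r.x; print(n,p[:2],np.degrees(p[2]))
print(ra(p).round(1),rb(p).round(1))
np.save("press.npy",p)
for nm,q in dict(push=(-160,0,33),win=(16,-90,150),pad=(16,-90,131)).items(): print(nm,press2w(p,q))
for u in[(391,203),(425,238),(375,268)]: print(wpt(ct,u,.03))
```

```text
top [0.63974361 0.0189906 ] -16.986798844803857
scene [0.64082632 0.02368391] -16.450104672534707
both [0.64044459 0.02002228] -16.9311781729306
[[-0.4 -0.3]
 [-0.1 -0.6]
 [-0.3  0.4]
 [-0.9 -1.7]
 [-0.7 -0.5]
 [-0.1 -0.3]
 [-0.4  0.9]
 [-0.2 -0.2]
 [-0.4 -0.3]] [[ 1.  -0.8]
 [ 0.2 -0.5]
 [-0.4 -0.4]
 [ 2.  -1.8]
 [-0.2  0.2]
 [ 1.   0.3]
 [ 0.9  1. ]
 [ 1.2 -1.5]
 [ 0.8 -1.3]]
push [[0.48737975 0.06661793 0.033     ]]
win [[ 0.62954102 -0.07073626  0.15      ]]
pad [[ 0.62954102 -0.07073626  0.131     ]]
[ 0.60559006 -0.33693493  0.03      ]
[ 0.50825911 -0.42164649  0.03      ]
[ 0.43195973 -0.28312989  0.03      ]
```

```bash
cat >> h.py <<'E'
def w2press(p,w):
    d=np.array(w[:2])-p[:2];c,s=np.cos(p[2]),np.sin(p[2]);return 1000*np.array([c*d[0]+s*d[1],-s*d[0]+c*d[1]])
def go(w,yaw=None):
    s=read_state();R=np.array(s["eef_rot"]);d=R.T@(np.array(w)-np.array(s["position"]))*1000
    y0=np.degrees(np.arctan2(R[1,0],R[0,0]));t=0 if yaw is None else -((yaw-y0+180)%360-180)
    print("shift",d.round(1),"turn",round(t,2),"pos",np.round(s["position"],4),"yaw",round(y0,2),"F",np.round(s["wrist_force"],1),"t",round(s["clock"],2),"tz",R[:,2].round(4))
E
python3 - <<'E'
from h import *
p=np.load("press.npy");c=read_camera("top")
f=lambda u:(np.array(u)+.5)/4.8-.5+[220,140]
for u in[(308,138),(452,172),(406,326),(264,287)]: print("win",w2press(p,wpt(c,f(u),.15)))
for u in[(325,200),(397,222),(387,277),(316,257)]: print("pad",w2press(p,wpt(c,f(u),.131)))
print("stopper",w2press(p,wpt(c,f((155,352)),.074)))
yaw=np.degrees(p[2])+180
go(press2w(p,(-215,0,200))[0],yaw)
go((.40,-.27,.2),yaw)
E
```

```text
win [ 54.79455397 -52.87526515]
win [  57.24206247 -128.81097309]
win [ -26.55126111 -126.7725937 ]
win [-26.41595073 -52.00727653]
pad [ 30.05138098 -69.15276097]
pad [  28.75900994 -108.3219947 ]
pad [  -0.77638277 -110.87301388]
pad [ -0.41996359 -72.6521679 ]
stopper [-62.63923463  -0.39921279]
shift [ 428.  -512.4    5.5] turn -137.58 pos [ 0.2689 -0.564   0.2052] yaw 25.49 F [-0.6 -0.8 -0.3] t 0.3 tz [-2.e-04  4.e-04 -1.e+00]
shift [ 244.9 -209.     5.3] turn -137.58 pos [ 0.2689 -0.564   0.2052] yaw 25.49 F [-0.6 -0.8 -0.3] t 0.3 tz [-2.e-04  4.e-04 -1.e+00]
```

```bash
python3 -m crank '[[24,-21,0,-7],[49,-42,0,-14],[73,-63,0,-21],[98,-84,0,-28],[122,-105,0,-35],[147,-125,0,-42],[171,-146,0,-49],[196,-167,0,-56],[220,-188,0,-63],[245,-209,0,-70]]' 255 30
python3 - <<'E'
from h import *
p=np.load("press.npy")
go(press2w(p,(-215,0,180))[0],np.degrees(p[2])+180); print(np.round(read_state()["qpos"],1),read_state()["finger_gap"])
E
```

```text
clock: 1.13
position: [0.4004, -0.2687, 0.2056]
eef_rot: [[-0.101, 0.995, 0.0], [0.995, 0.101, -0.0], [-0.0, 0.0, -1.0]]
wrist_force: [-0.3, 0.2, 0.6]
finger_gap: 0.0306
shift [346.   69.8  25.5] turn -67.25 pos [ 0.4004 -0.2687  0.2056] yaw 95.82 F [-0.3  0.2  0.6] t 1.13 tz [ 1.e-04 -4.e-04 -1.e+00]
[ 49.3  10.2 -21.2 111.6   4.3  58.9  32. ] 0.030647250881898284
```

```bash
python3 -m crank '[[34,7,0,-7],[69,14,0,-14],[104,21,0,-21],[138,28,0,-28],[173,35,0,-35],[208,42,0,-42],[242,49,0,-49],[277,56,10,-56],[311,63,20,-62],[346,70,25,-67.2]]' 255 30
python3 - <<'E'
from h import *
import cv2
p=np.load("press.npy")
go(press2w(p,(-195,0,36))[0],np.degrees(p[2])+180); print(np.round(read_state()["qpos"],1),read_state()["finger_gap"])
s=read_state();c=read_camera("wrist");cv2.imwrite("pics/w1.png",c["img"][:,:,::-1])
E
```

```text
clock: 1.97
position: [0.4364, 0.0824, 0.1799]
eef_rot: [[-0.956, 0.293, 0.0], [0.293, 0.956, -0.0], [-0.0, -0.0, -1.0]]
wrist_force: [0.6, -1.3, -0.5]
finger_gap: 0.0005
shift [-18.4  -0.2 143.9] turn -0.09 pos [0.4364 0.0824 0.1799] yaw 162.98 F [ 0.6 -1.3 -0.5] t 1.97 tz [ 1.e-04 -3.e-04 -1.e+00]
[ 26.1  10.5 -44.5 117.4   8.9  55.4  50. ] 0.000486924932244474
```

View pics/w1.png

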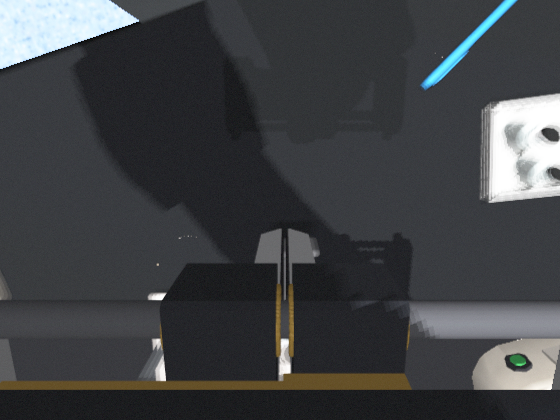

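```bash
python3 -m crank '[[0,0,24,0],[0,0,48,0],[0,0,72,0],[0,0,96,0],[0,0,120,0],[0,0,144,0],[-6,0,144,0],[-12,0,144,0],[-18,0,144,0],[-18,0,144,0]]'
python3 - <<'E'
from h import *
import cv2
p=np.load("press.npy")
go(press2w(p,(-168,0,36))[0],np.degrees(p[2])+180); print(np.round(read_state()["qpos"],1))
for n,(x,y,w,h,f) in dict(top=(220,140,125,125,4.8),scene=(215,155,120,120,5)).items():
    c=read_camera(n);cv2.imwrite(f"pics/{n}2.png",cv2.resize(c["img"][y:y+h,x:x+w,::-1],None,fx=f,fy=f,interpolation=cv2.INTER_CUBIC))
E
```

```text
clock: 2.85
position: [0.4562, 0.0753, 0.0379]
eef_rot: [[-0.954, 0.299, 0.003], [0.299, 0.954, 0.0], [-0.002, 0.001, -1.0]]
wrist_force: [-0.6, -0.2, 0.4]
finger_gap: 0.0005
shift [-24.3   1.    2. ] turn -0.46 pos [0.4562 0.0753 0.0379] yaw 162.61 F [-0.6 -0.2  0.4] t 2.85 tz [ 2.6e-03  3.0e-04 -1.0e+00]
[ 17.9  26.4 -36.7 121.6  24.8  39.3  37.2]
```

View pics/top2.png

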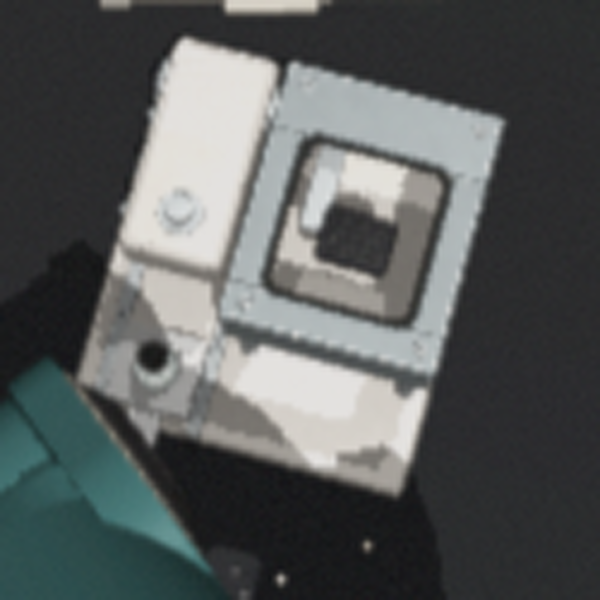

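View pics/scene2.png

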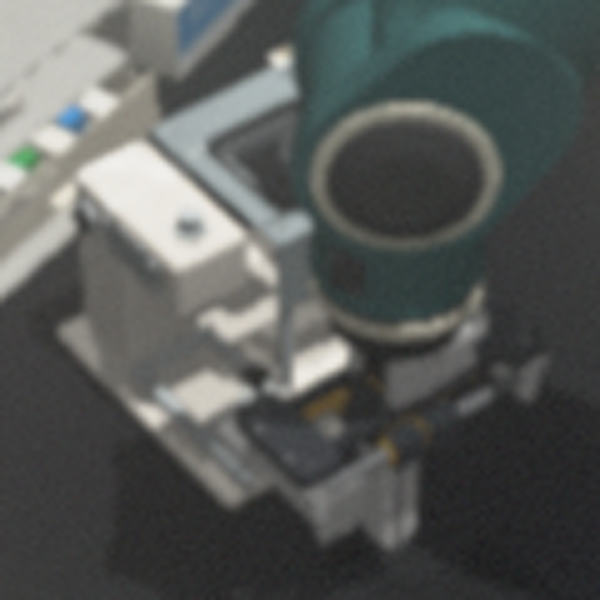

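```bash
python3 -m crank '[[-5,0.5,1,0],[-9,1,2,0],[-13,1,2,0],[-17,1,2,0],[-21,1,2,0],[-25,1,2,0],[-30,1,2,0],[-35,1,2,0],[-40,1,2,0],[-45,1,2,0]]'
python3 - <<'E'
from h import *
p=np.load("press.npy")
go(press2w(p,(-103,0,36))[0],np.degrees(p[2])+180)
E
```

```text
clock: 3.78
position: [0.4976, 0.0632, 0.0344]
eef_rot: [[-0.955, 0.298, -0.0], [0.298, 0.955, 0.0], [0.0, 0.0, -1.0]]
wrist_force: [-3.0, 0.7, 1.7]
finger_gap: 0.0005
shift [-46.2   0.7  -1.6] turn -0.38 pos [0.4976 0.0632 0.0344] yaw 162.69 F [-3.   0.7  1.7] t 3.78 tz [-3.e-04  1.e-04 -1.e+00]
```

```bash
python3 -m crank '[[-4,0,0,0],[-8,0,0,0],[-12,0,0,0],[-16,0,0,0],[-20,0,0,0],[-24,0,0,0],[-28,0,0,0],[-32,0,0,0],[-36,0,0,0],[-39,0,0,0]]'
python3 - <<'E'
from h import *
p=np.load("press.npy")
go(press2w(p,(-103,0,36))[0],np.degrees(p[2])+180)
E
```

```text
clock: 4.62
position: [0.5349, 0.0515, 0.0344]
eef_rot: [[-0.955, 0.298, 0.0], [0.298, 0.955, 0.0], [-0.0, 0.0, -1.0]]
wrist_force: [-1.9, 2.4, 0.4]
finger_gap: 0.0007
shift [-7.1  0.7 -1.6] turn -0.39 pos [0.5349 0.0515 0.0344] yaw 162.68 F [-1.9  2.4  0.4] t 4.62 tz [ 0.e+00  1.e-04 -1.e+00]
```

```bash
python3 -m crank '[[-0.5,0,0,0],[-1,0,0,0],[-1.5,0,0,0],[-2,0,0,0],[-2.5,0,0,0],[-3,0,0,0],[-3.5,0,0,0],[-4,0,0,0],[-4.5,0,0,0],[-5,0,0,0]]'
python3 - <<'E'
from h import *
p=np.load("press.npy")
go(press2w(p,(-103,0,36))[0],np.degrees(p[2])+180)
E
```

```text
clock: 5.45
position: [0.5392, 0.0501, 0.0344]
eef_rot: [[-0.955, 0.298, -0.0], [0.298, 0.955, -0.0], [0.0, -0.0, -1.0]]
wrist_force: [-2.0, 0.2, 0.2]
finger_gap: 0.0004
shift [-2.6  0.8 -1.6] turn -0.39 pos [0.5392 0.0501 0.0344] yaw 162.68 F [-2.   0.2  0.2] t 5.45 tz [-1.e-04 -0.e+00 -1.e+00]
```

```bash
python3 -m crank '[[-0.5,0,0,0],[-1,0,0,0],[-1.5,0,0,0],[-2,0,0,0],[-2.4,0,0,0],[-2.8,0,0,0],[-3.2,0,0,0],[-3.6,0,0,0],[-4,0,0,0],[-4,0,0,0]]'
python3 - <<'E'
from h import *
p=np.load("press.npy")
go(press2w(p,(-103,0,36))[0],np.degrees(p[2])+180)
E
```

```text
clock: 6.28
position: [0.5412, 0.0495, 0.0343]
eef_rot: [[-0.955, 0.297, -0.003], [0.297, 0.955, -0.0], [0.003, -0.001, -1.0]]
wrist_force: [-16.0, 3.2, 14.6]
finger_gap: 0.0005
shift [-0.5  0.7 -1.7] turn -0.34 pos [0.5412 0.0495 0.0343] yaw 162.73 F [-16.    3.2  14.6] t 6.28 tz [-3.5e-03 -2.0e-04 -1.0e+00]
```

```bash
python3 -m crank '[[2,0,0,0],[6,0,0,0],[12,0,0,0],[20,0,0,0],[28,0,0,0],[36,0,-20,0],[44,0,-50,0],[50,0,-85,0],[50,0,-125,0],[50,0,-165,0]]'
python3 - <<'E'
from h import *
import cv2
p=np.load("press.npy")
go(press2w(p,(9,-90,200))[0],np.degrees(p[2])+180); print(np.round(read_state()["qpos"],1))
for n,(x,y,w,h,f) in dict(top=(220,140,125,125,4.8),scene=(215,155,120,120,5)).items():
    c=read_camera(n);cv2.imwrite(f"pics/{n}3.png",cv2.resize(c["img"][y:y+h,x:x+w,::-1],None,fx=f,fy=f,interpolation=cv2.INTER_CUBIC))
E
```

```text
clock: 7.12
position: [0.4938, 0.0643, 0.2009]
eef_rot: [[-0.955, 0.296, -0.001], [0.296, 0.955, -0.0], [0.001, -0.001, -1.0]]
wrist_force: [0.9, -0.6, 1.0]
finger_gap: 0.0002
shift [-162.7  -88.8    0.8] turn -0.32 pos [0.4938 0.0643 0.2009] yaw 162.75 F [ 0.9 -0.6  1. ] t 7.12 tz [-9.e-04 -3.e-04 -1.e+00]
[ 26.7  15.5 -43.7 109.3  12.3  60.   50.7]
```

View pics/top3.png

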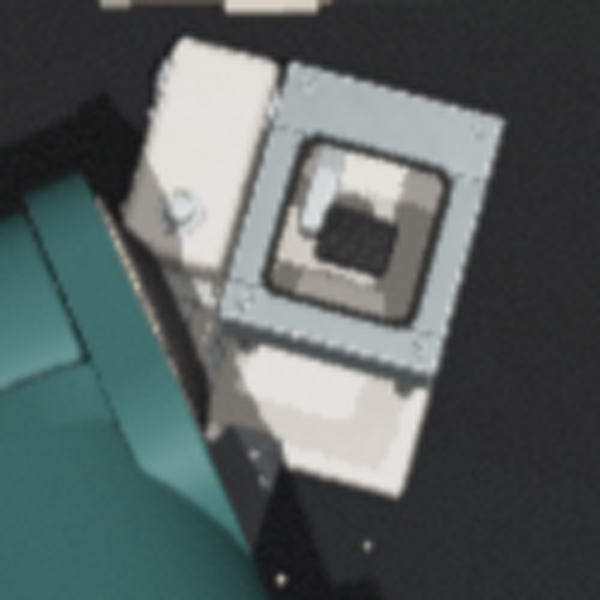

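View pics/scene3.png

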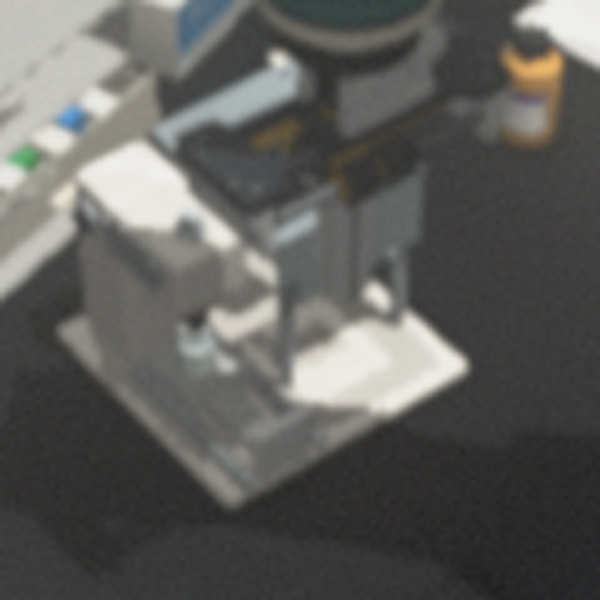

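```bash
python3 -m crank '[[-16,-9,0,0],[-33,-18,0,0],[-49,-27,0,0],[-65,-36,0,0],[-82,-44,0,0],[-98,-53,0,0],[-114,-62,0,-0.3],[-130,-71,0,-0.3],[-147,-80,0,-0.3],[-163,-89,0,-0.3]]'
python3 - <<'E'
from h import *
import cv2
p=np.load("press.npy")
go(press2w(p,(9,-90,133))[0],np.degrees(p[2])+180); print(np.round(read_state()["qpos"],1))
cs=read_camera("scene");print(((proj(cs,press2w(p,[(-95,22,53),(-95,-22,53),(-87,-22,53)]))-[215,155]+.5)*5-.5).round())
for n,(x,y,w,h,f) in dict(top=(220,140,125,125,4.8),scene=(215,155,120,120,5)).items():
    c=read_camera(n);cv2.imwrite(f"pics/{n}4.png",cv2.resize(c["img"][y:y+h,x:x+w,::-1],None,fx=f,fy=f,interpolation=cv2.INTER_CUBIC))
c=read_camera("wrist");cv2.imwrite("pics/w4.png",c["img"][:,:,::-1])
E
```

```text
clock: 8.05
position: [0.6246, -0.0708, 0.1982]
eef_rot: [[-0.956, 0.293, -0.001], [0.293, 0.956, -0.0], [0.001, -0.001, -1.0]]
wrist_force: [-0.8, -0.7, 0.1]
finger_gap: 0.0008
shift [ 2.2  1.6 65.2] turn -0.1 pos [ 0.6246 -0.0708  0.1982] yaw 162.97 F [-0.8 -0.7  0.1] t 8.05 tz [-1.4e-03 -3.0e-04 -1.0e+00]
[ 30.7  29.2 -37.5  91.3  18.9  66.1  61.9]
[[261. 441.]
 [317. 409.]
 [310. 401.]]
```

View pics/w4.png

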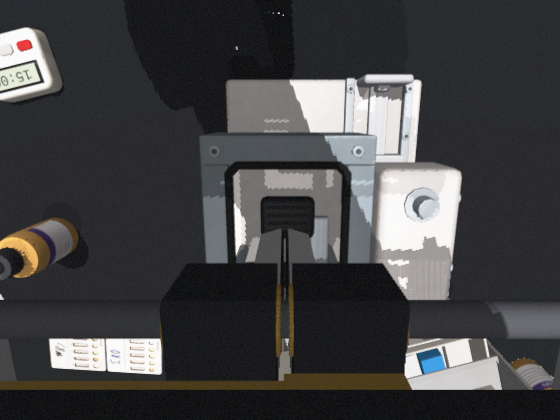

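View pics/scene4.png

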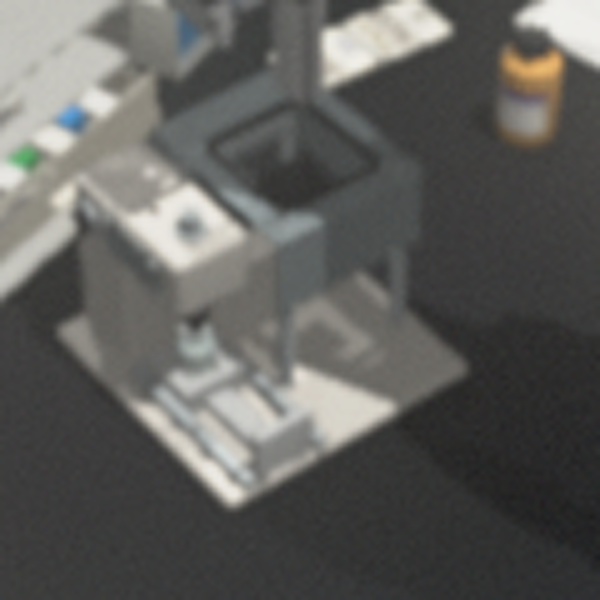

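Run:
```python
from h import *
import cv2
p=np.load("press.npy");s=read_state();c=read_camera("wrist")
im=c["img"][:,:,::-1].copy()
P=[(-46,-147,150),(-46,-33,150),(-24,-126,150),(-24,-54,150),(54,-126,150),(54,-54,150),(-95,-151,12),(-95,45,12),(0,0,161),(-1,-110,131),(-1,-70,131),(30,-110,131)]
u=proj(c,press2w(p,P),s);print(u.round(0).tolist())
for a in u: cv2.circle(im,tuple(int(round(v)) for v in a),2,(0,0,255),-1)
cv2.imwrite("pics/w4c.png",cv2.resize(im[60:310,180:470],None,fx=2.4,fy=2.4,interpolation=cv2.INTER_CUBIC))
```

```text
[[196.0, 138.0], [376.0, 137.0], [231.0, 172.0], [341.0, 172.0], [235.0, 282.0], [338.0, 282.0], [224.0, 80.0], [422.0, 80.0], [428.0, 212.0], [258.0, 200.0], [314.0, 200.0], [259.0, 241.0]]
```

View pics/w4c.png

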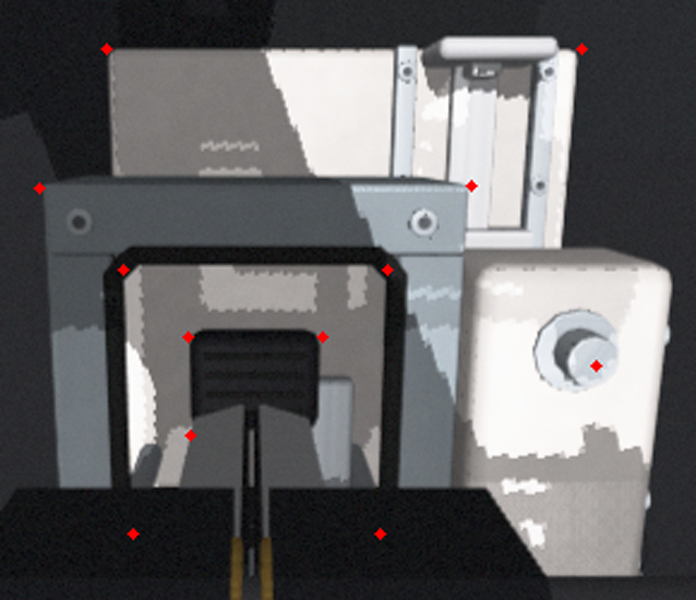

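```bash
python3 -m crank '[[1,0.5,6,0],[1,1,12,0],[1,1,18,0],[1,1,24,0],[1,1,31,0],[1,1,38,0],[1,1,45,0],[1,1,52,0],[1,1,58,0],[1,1,60,0]]'
python3 - <<'E'
from h import *
import cv2
p=np.load("press.npy")
go(press2w(p,(9,-90,112))[0],np.degrees(p[2])+180)
s=read_state();print(w2press(p,s["position"]))
c=read_camera("wrist");cv2.imwrite("pics/w5.png",cv2.resize(c["img"][60:310,150:440,::-1],None,fx=2.4,fy=2.4))
E
```

```text
clock: 9.13
position: [0.6234, -0.0684, 0.1382]
eef_rot: [[-0.956, 0.293, -0.001], [0.293, 0.956, 0.0], [0.001, -0.0, -1.0]]
wrist_force: [0.2, -0.4, 1.1]
finger_gap: 0.0004
shift [ 0.4 -0.4 26.2] turn -0.08 pos [ 0.6234 -0.0684  0.1382] yaw 162.99 F [ 0.2 -0.4  1.1] t 9.13 tz [-1.2e-03  3.0e-04 -1.0e+00]
[  9.40406787 -89.57286071]
```

View pics/w5.png

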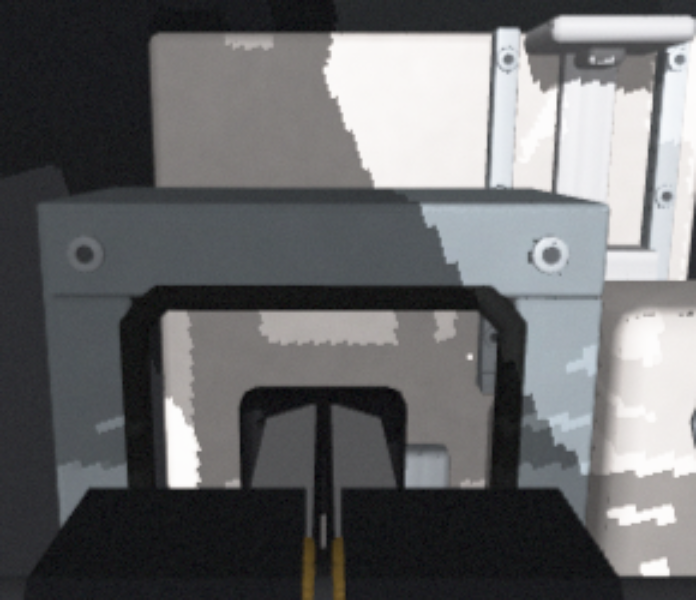

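```bash
python3 -m crank '[[0,0,3,0],[0,0,6,0],[0,0,8,0],[0,0,10,0],[0,0,12,0],[0,0,14,0],[0,0,16,0],[0,0,18,0],[0,0,20,0],[0,0,21,0]]'
python3 - <<'E'
from h import *
import cv2
p=np.load("press.npy")
go(press2w(p,(9,-90,112))[0],np.degrees(p[2])+180)
c=read_camera("scene");x,y=215,125;cv2.imwrite("pics/s6.png",cv2.resize(c["img"][y:y+120,x:x+120,::-1],None,fx=5,fy=5,interpolation=cv2.INTER_CUBIC))
E
```

```text
clock: 10.02
position: [0.6236, -0.0683, 0.1183]
eef_rot: [[-0.956, 0.293, -0.0], [0.293, 0.956, 0.0], [0.0, -0.0, -1.0]]
wrist_force: [-6.0, 2.7, 8.2]
finger_gap: 0.0008
shift [ 0.6 -0.6  6.3] turn -0.08 pos [ 0.6236 -0.0683  0.1183] yaw 162.99 F [-6.   2.7  8.2] t 10.02 tz [-3.e-04  0.e+00 -1.e+00]
```

View pics/s6.png

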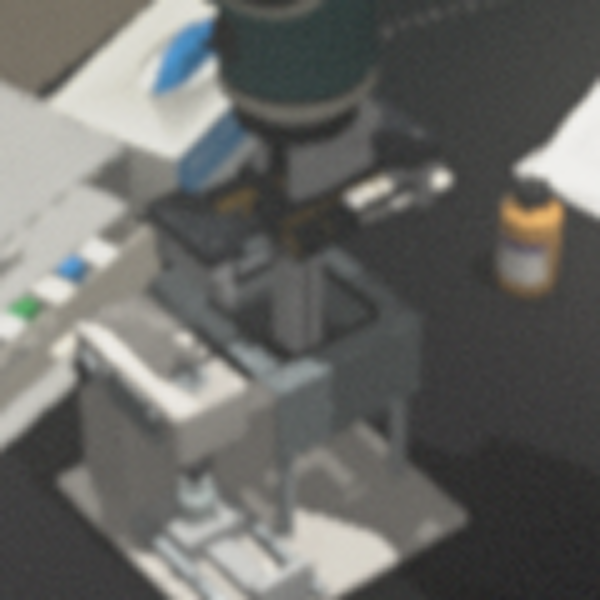

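```bash
python3 -m crank '[[0,0,1,0],[0,0,2,0],[0,0,3,0],[0,0,4,0],[0,0,5,0],[0,0,6,0],[0,0,6.5,0],[0,0,7,0],[0,0,7.5,0],[0,0,8,0]]'
python3 - <<'E'
from h import *
p=np.load("press.npy")
go(press2w(p,(9,-90,112))[0],np.degrees(p[2])+180)
E
```

```text
clock: 10.9
position: [0.6244, -0.0685, 0.1111]
eef_rot: [[-0.956, 0.293, 0.001], [0.293, 0.956, -0.0], [-0.001, 0.0, -1.0]]
wrist_force: [-4.1, 0.6, 14.6]
finger_gap: 0.0005
shift [ 1.4 -0.6 -0.9] turn -0.09 pos [ 0.6244 -0.0685  0.1111] yaw 162.98 F [-4.1  0.6 14.6] t 10.9 tz [ 1.4e-03 -3.0e-04 -1.0e+00]
```

```bash
python3 -m crank '[[0,0,0.5,0],[0,0,1,0],[0,0,1.5,0],[0,0,2,0],[0,0,2,0],[0,0,2,0],[0,0,2,0],[0,0,2,0],[0,0,2,0],[0,0,2,0]]'
python3 - <<'E'
from h import *
p=np.load("press.npy")
go(press2w(p,(9,-90,112))[0],np.degrees(p[2])+180)
E
```

```text
clock: 11.73
position: [0.6247, -0.0686, 0.1102]
eef_rot: [[-0.956, 0.293, 0.002], [0.293, 0.956, -0.001], [-0.002, -0.0, -1.0]]
wrist_force: [-9.3, -0.2, 26.2]
finger_gap: 0.0005
shift [ 1.7 -0.6 -1.8] turn -0.09 pos [ 0.6247 -0.0686  0.1102] yaw 162.97 F [-9.3 -0.2 26.2] t 11.73 tz [ 2.3e-03 -9.0e-04 -1.0e+00]
```

```bash
python3 -m crank '[[0,0,0.5,0],[0,0,1,0],[0,0,1,0],[0,0,1,0],[0,0,1,0],[0,0,1,0],[0,0,1,0],[0,0,1,0],[0,0,1,0],[0,0,1,0]]'; python3 -m crank '[[0,0,0,0],[0,0,0,0],[0,0,0,0],[0,0,0,0],[0,0,0,0],[0,0,0,0],[0,0,0,0],[0,0,0,0],[0,0,0,0],[0,0,0,0]]'
python3 - <<'E'
from h import *
import cv2
p=np.load("press.npy")
go(press2w(p,(9,-90,200))[0],np.degrees(p[2])+180)
c=read_camera("scene");x,y=215,155;cv2.imwrite("pics/s7.png",cv2.resize(c["img"][y:y+120,x:x+120,::-1],None,fx=5,fy=5,interpolation=cv2.INTER_CUBIC))
c=read_camera("wrist");cv2.imwrite("pics/w7.png",c["img"][:,:,::-1])
E
```

```text
clock: 12.57
position: [0.6248, -0.0686, 0.1098]
eef_rot: [[-0.956, 0.293, 0.003], [0.293, 0.956, -0.001], [-0.003, -0.0, -1.0]]
wrist_force: [-13.6, 0.1, 35.0]
finger_gap: 0.0005
clock: 13.4
position: [0.6248, -0.0686, 0.1098]
eef_rot: [[-0.956, 0.293, 0.003], [0.293, 0.956, -0.001], [-0.003, -0.0, -1.0]]
wrist_force: [-13.6, -1.1, 34.4]
finger_gap: 0.0004
shift [  1.6  -0.7 -90.2] turn -0.1 pos [ 0.6248 -0.0686  0.1098] yaw 162.97 F [-13.6  -1.1  34.4] t 13.4 tz [ 0.0026 -0.0011 -1.    ]
```

View pics/s7.png

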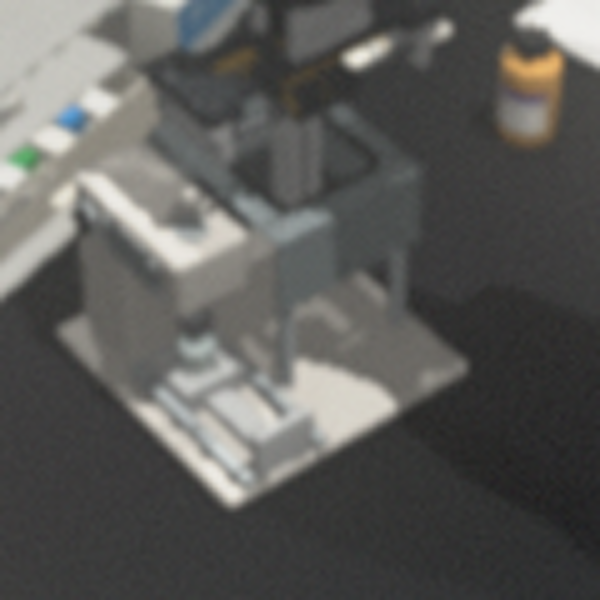

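View pics/w7.png

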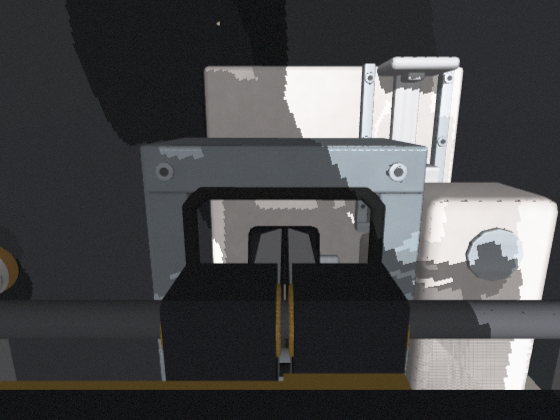

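The ram rod is fully drawn in (wrist view about (495,250)), the fingers stand clear of the window edges, and the lever has been on its stop for over 1.6 s. I'll release it straight up.

```bash
python3 -m crank '[[0,0,-3,0],[0,0,-7,0],[0,0,-12,0],[0,0,-18,0],[0,0,-25,0],[0,0,-35,0],[0,0,-50,0],[0,0,-65,0],[0,0,-80,0],[0,0,-95,0]]'
python3 - <<'E'
from h import *
import cv2
p=np.load("press.npy")
go(press2w(p,(-60,-230,230))[0],np.degrees(p[2])+180)
E
```

```text
clock: 14.33
position: [0.624, -0.0685, 0.2038]
eef_rot: [[-0.956, 0.293, 0.001], [0.293, 0.956, -0.0], [-0.001, 0.0, -1.0]]
wrist_force: [-0.1, 0.2, -0.4]
finger_gap: 0.0003
shift [  69.8 -140.6  -26.2] turn -0.08 pos [ 0.624  -0.0685  0.2038] yaw 162.99 F [-0.1  0.2 -0.4] t 14.33 tz [ 7.e-04 -0.e+00 -1.e+00]
```

```bash
python3 -m crank '[[7,-18,-8,0],[14,-36,-16,0],[21,-54,-24,0],[28,-72,-30,0],[35,-90,-30,0],[42,-108,-30,0],[49,-126,-30,0],[56,-144,-30,0],[63,-162,-30,0],[70,-180,-30,0]]'
python3 - <<'E'
from h import *
import cv2
p=np.load("press.npy")
go(press2w(p,(-60,-230,230))[0])
for n,(x,y,w,h,f) in dict(top=(220,140,125,125,4.8),scene=(235,195,70,70,8)).items():
    c=read_camera(n);cv2.imwrite(f"pics/{n}8.png",cv2.resize(c["img"][y:y+h,x:x+w,::-1],None,fx=f,fy=f,interpolation=cv2.INTER_CUBIC));cv2.imwrite(f"pics/{n}8f.png",c["img"][:,:,::-1])
a=cv2.imread("pics/scene4.png")
b=cv2.resize(cv2.imread("pics/scene8f.png")[155:275,215:335],None,fx=5,fy=5,interpolation=cv2.INTER_CUBIC)
cv2.imwrite("pics/cmp.png",cv2.resize(np.hstack([a[270:470,130:330],b[270:470,130:330]]),None,fx=2,fy=2))
E
```

```text
clock: 15.17
position: [0.5037, -0.2209, 0.2332]
eef_rot: [[-0.956, 0.293, 0.001], [0.293, 0.956, -0.0], [-0.001, -0.0, -1.0]]
wrist_force: [0.6, 0.6, 0.7]
finger_gap: 0.0005
shift [-0.6 40.3  3.2] turn 0 pos [ 0.5037 -0.2209  0.2332] yaw 162.99 F [0.6 0.6 0.7] t 15.17 tz [ 8.e-04 -5.e-04 -1.e+00]
```

View pics/cmp.png

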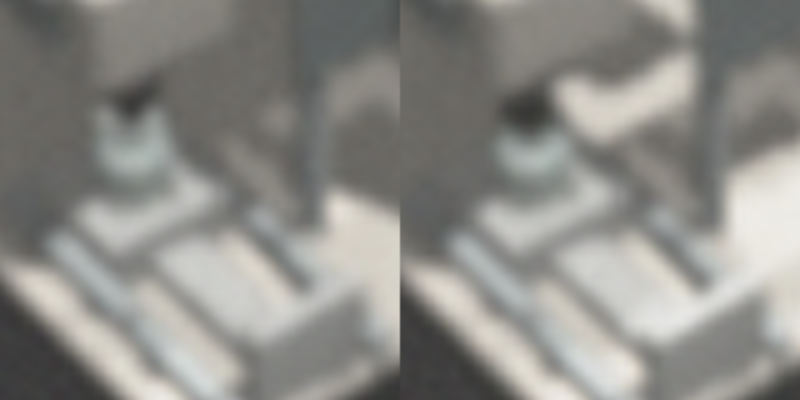

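View pics/top8.png

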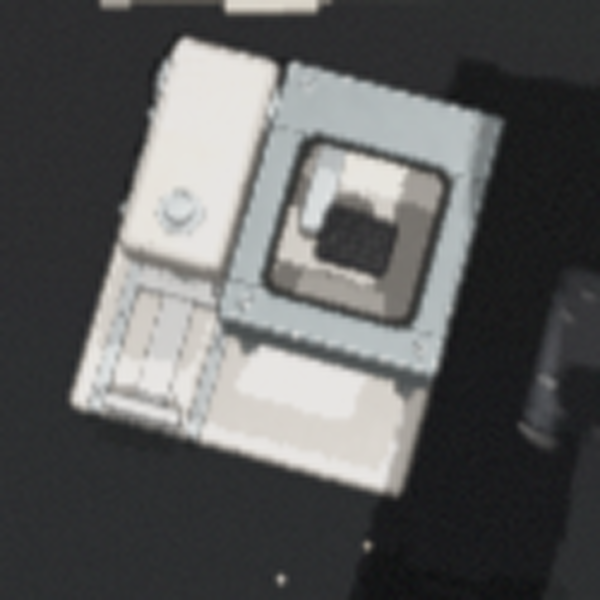

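View pics/scene8f.png

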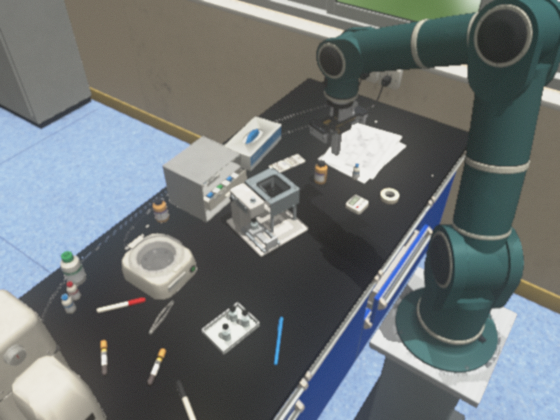

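Run:
```python
from h import *
from rig import manip
import cv2
p=np.load("press.npy");c=read_camera("top")
print(((proj(c,press2w(p,[(-95,22,53),(-95,-22,53)]))-[220,140]+.5)*4.8-.5).round())
a=cv2.imread("pics/top0.png").astype(int)
for n,(x,y,w,h) in dict(reagent=(378,190,26,28),timer=(360,255,32,26),dropper=(416,228,20,20),tray=(110,232,60,50)).items():
    b=c["img"][:,:,::-1].astype(int)
    print(n,np.abs(a-b)[y:y+h,x:x+w].mean().round(1))
cv2.imwrite("pics/t9.png",c["img"][:,:,::-1])
```

```text
[[102. 403.]
 [179. 425.]]
reagent 52.1
timer 69.4
dropper 84.7
tray 4.6
```

View pics/t9.png

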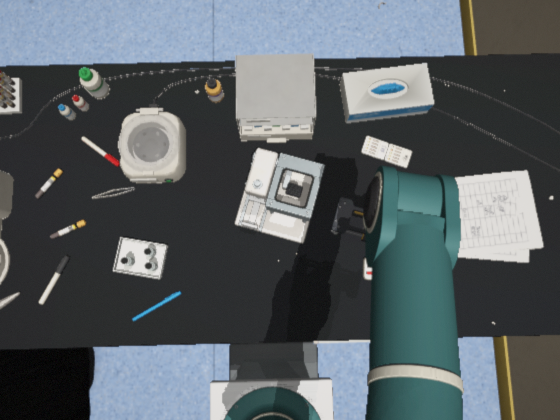

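```bash
python3 -c "
from rig import manip,read_state
print(read_state()['clock'],read_state()['wrist_force']);print(manip.finish_job())"
```

```text
15.3167 [-1.06260953  0.34221379 -0.59866678]
the job is handed in; nothing more can be done
None
```

The job is done and handed in at 15.3 s. I pushed the slide home, then reached through the window and pressed the lever onto its stop. I held it there for about 1.7 s at roughly 35 N, then lifted straight up so the lever returned by itself.

**Last checks that agreed:**
- **Slide:** the push plate's edge in the top view matches the predicted home position to within about a pixel.
- **Vial:** it stands upright under the ram.
- **Lever:** it is back up, and the fingers bottomed out at 109.8 mm, against about 110–111 mm predicted. The force rose steeply there, as it should at the stop.
- **Guard:** the fingers looked centred and clear of the window edges, no unexpected force showed on the way through, and the guard has not moved.
- **Tray and vials:** the top view shows them unchanged.

**Less certain:**
- **Stopper:** the camera is too coarse to measure the last millimetre. It looks lower on the vial, but that it is fully home rests on the lever reaching its stop.
- **Reagent bottle, dropper and timer:** the arm covered them in the last top view, so the top-view comparison showed nothing for these three. By eye, they look in place in the scene view.
- **Upward force during the push:** at the end of the slide push there was an unexpected upward force of about 15 N alongside the 16 N push. It was gone once I backed off, and I did not find its cause.

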